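Set up the length bench for a plug gauge

TASK

Slide the plug gauge with the red rings across the granite, without lifting or tipping it, from its yellow waiting place into the white outline in front of the anvil. Then take the sliding leg between the fingers together with its open red cam lever, bring the leg along until its pointer stands on the red band of the rule, and, holding it there against its return spring, squeeze the lever flat against the leg. Finish while still holding the leg and the closed lever in the grip, and leave the other gauges and the bottle alone.

Things in the scene. Friction and masses are not known exactly. Their poses are not given: they have to be found in the camera images.
- bench: Dark grey granite slab, 260 mm (its x) by 550 mm (its y), top 40 mm above the table, fixed in a run. Origin under its centre, on the table. The leg's steel rail, 30 mm wide and 14 mm high, runs along y, 55 mm to +x of the centre, from the -y end to 35 mm past the centre: slide the gauge clear of it. Two yellow tape rectangles lie 75 mm to -x of the centre.
- gauge_place (a point): Centre of the white outline (38 x 70 mm) on the granite's top. Axes as the bench's: y along the bench away from the leg, x away from the robot's side. The anvil's round face stands 34 mm to +y of it, 71 mm above the granite; the green-grey headstock behind it is 86 mm tall. Set anew along the bench in each run.
- gauge: Plug gauge to slide, loose, standing: two dark steel plates 28 mm (x) by 60 mm (y) by 9 mm, one above the other on a black handle 18 mm thick; 76 mm tall, about 0.38 kg, slides easily; red rings and a red patch on top. Origin at the centre of its underside. Grip the top plate (67 to 76 mm up) across the 28 mm. Alike after a half turn, either way round will do.
- other_gauge: Another plug gauge with green rings, on the other waiting place; plates 24 x 44 mm, 70 mm tall. Leave it alone. Origin at the centre of its underside.
- disc_gauge: Steel disc gauge, diameter 90 mm, with a black ball knob, on the table. Leave it alone. Origin at the centre of its underside.
- oil_bottle: White oil bottle, diameter 48 mm, 130 mm tall, on the table. Leave it alone. Origin at the centre of its underside.
- leg (a joint): Travel of the sliding leg along the rail, m: 0 at its home stop, growing along the bench's +y towards the gauge, up to 0.205. A return spring pulls it home with 2.4 to 3.6 N; its own drag is about 1 N. Let go with the lever open, it runs back home.
- leg_grip: Black ribbed grip plate on the +x face of the leg's post. Origin at the middle of its lower edge, on the post's face, 88 mm above the granite, midway in the leg's width; axes as the bench's. Its outer face is 4 mm to +x; it is 30 mm wide (y) and 46 mm tall. The post is 22 mm thick (x), from this origin to -x, 30 mm wide (y), its top 134 mm above the granite.
- lever (a joint): Angle of the cam lever, rad: 0 closed, its end against the leg's front (-x) face; 0.36 to 0.47 at the start, its end swung out to -x; stop at 0.50. It stays where left: its end takes about 8 N to move, up to about 14 N on the way to closed. Below about 0.25 rad its cam begins to clamp the leg to the rail, with some 20 N when closed.
- lever_blade: Red lever blade, 20 mm wide (y), 5 mm thick, with a round end 24 mm wide and 14 mm thick. Origin on its pivot, 62 mm above the granite and 41 mm to -x of leg_grip's origin; the blade runs upwards, 61 mm from the pivot to the middle of its end. Its y is the bench's y.
- lever_end (a point): Centre of the lever's round end (radius 7 mm), always 121 to 123 mm above the granite. From the grip plate's outer face to the outside of this end: 40 mm closed, 62 to 69 mm open. Take it near the fingertips (the closed blade leans out below it). The leg is rigid in x: as the lever closes, the hand must follow towards the leg by half of that.
- pointer (a point): Tip of the black pointer on the leg's foot, on the +x side, 7.5 mm above the granite. It moves with the leg.
- mark (a point): Middle of the red band, 8 mm wide (along the bench) on the white rule on the granite; the pointer must stand within the band's width. Frame as gauge_place; its y is the leg's direction. It goes with the headstock.
- dial (a point): Centre of the dial indicator on the leg's -y side: 42 mm across, 16 mm thick (x), 40 mm to -y of the post's middle, 71 mm above the granite (top at 93 mm).
- plunger_tip (a point): Tip of the dial's thin spring plunger, 85 mm to +y of the post's middle, 71 mm above the granite; gives 12 mm with under 0.7 N. When the leg stands at the red band it rests on the gauge's top plate.
Things that resemble listed ones, but are neither listed nor needed, are in the scene too. Leave any pink look-alike of the gauge alone.

How it is judged:
On the way, in this order (a step that is already met when the one before it is completed fails the run):
1. the red-ringed gauge stands in the white outline (horizontal distance between gauge and gauge_place below 0.006 m and angle between the y axis of gauge and the y axis of gauge_place, either way round below 0.12 rad and angle between gauge's own z axis and vertical below 0.05 rad), for 0.3 s.
2. the leg is held in the grip at the red band with its lever still open (y of pointer in the frame of mark between -0.0045 and 0.0045 m and value of joint lever above 0.2 rad and contact force between the fingers and leg_grip above 1 N), for 0.2 s.
3. the lever is closed while the leg is held at the red band (y of pointer in the frame of mark between -0.0045 and 0.0045 m and value of joint lever below 0.05 rad and contact force between the fingers and leg_grip above 1 N and contact force between the fingers and lever_blade above 1 N), for 0.2 s.
At the end, for the whole second after the job is handed in: The fingers still press both the leg's grip plate and the lever (over 1 N each), the lever is within 0.05 rad of closed, the pointer within 4.5 mm of the red band's middle, and the red-ringed gauge stands within 6 mm and 0.12 rad of the white outline, upright to 0.05 rad (all of step 1 and all of step 3); the arm keeps its last pose, push and grip.
It fails at once if the gauge is lifted more than 5 mm off the granite (z of gauge in the frame of bench above 0.045 m).
It fails at once if the gauge is tipped (angle between gauge's own z axis and vertical above 0.2 rad).
It fails at once if the lever is closed with the leg away from the red band (value of joint lever below 0.1 rad and (y of pointer in the frame of mark above 0.008 m or y of pointer in the frame of mark below -0.008 m)).
It fails at once if the other gauges or the bottle are moved (distance of any of other_gauge, disc_gauge, oil_bottle from where it was at the start of the episode above 0.015 m).
It also fails if it takes over 54 s, if anything falls off the work surface, if the arm or the gripper's body presses on something with over 40 N, if the wrist force passes 120 N, or if a joint passes its speed limit or range.

ROBOT

A 6-joint arm with a two-finger parallel gripper is mounted at the origin on the work surface. World frame = base frame: x ahead of the robot, y to its left, z up, the work surface at z = 0. Lengths are in m, angles in rad, forces in N, time in s.
With the tool pointing down it reaches from about 0.375 to 0.9 m from the base axis. Payload 3.1 kg.
Tool frame: the origin (TCP) lies on the centre line of the jaws, within the pads' length; the fingertips stand robot.finger_overhang ahead of it and the grasp point (between the pads) lies 2 mm behind it (robot.finger_overhang is the distance from the TCP to the fingertips, in m); z points along the fingers, y is the direction in which the jaws open and shut (so a half turn about z gives the same grasp; the last joint's range is limited). The gripper opens to 87 mm and grips with 3 to 60 N. Pads are 19 mm wide; open, the fingers measure 117 mm over their backs; the gripper's body (75 mm by 190 mm) begins 51 mm behind the grasp point.
Start: joints at [1.083, 0.527, 1.433, -0, 1.181, -0.178], TCP at [0.19, 0.595, 0.24] pointing down, gripper open.
Joint ranges: [-3.08, 3.08], [-0.75, 2.2], [0.22, 2.44], [-1.43, 4.57], [0, 2.65], [-2.85, 2.85]. Speed limits (rad/s): [2.79, 2.79, 3.14, 3.14, 3.14, 3.14].

INTERFACE

Orientations are given as a unit quaternion [x, y, z, w].
In Python, from rig import robot gives the robot as it stands. The module is installed in compiled form; this text tells all that it offers.
- The arm moves only by the tool step_arm, never from a script. Its arguments are lists of equal length, an entry for each row: "slide": the shift along the tool's x, y, z in mm, a list of three; "twist": the turn about the tool's z in degrees. A call has 1 to 20 rows; each row shifts and turns the commanded pose from where the row before left it, along the tool's axes as they then stand; what a row does not reach is not made up. A row lasts 1/12 s, in which the tool goes at most 41.7 mm and 7.16 degrees, less where a joint would pass 70% of its speed; a pose out of reach is approached as far as the arm can. A call is refused whole if a number of a shift passes 41.7 or a number of a turn 7.16, either way. A call with a gripper value outside its range is refused whole. "jaw" is the finger opening in mm, from 0 to 87, set as the call begins (left out, the last holds). The fingers move at their own pace and stop on an object; "force" is the grip in N (left out, the last holds). Time passes only in rows, so rows that do not move let the fingers close. It gives the time, the measured TCP pose, the force and the opening at its end, in the units of the state.
- robot.get_obs(): the state, without advancing time (a new reading comes with each control period).
- robot.camera(name): name is "side" or "top"; returns a dict with "color" (400x640x3 uint8, blue, green, red), "depth" (400x640 float32, m along the optical axis (not along the pixel's ray), 0 where there is no reading), "camera_matrix" (3x3 intrinsics, pixels), "k1" (the pictures are not rectified: a ray, as slopes to the right and down, at radius r is drawn at 1 + k1 r^2 times it, then the intrinsics apply), "origin" and "orientation" of the camera in the world. Camera axes: x right, y down, z forward; pixel columns grow to the right and rows downward; lengths in m; the calibration is good to about 2 mm. A picture is of the moment at which its call begins.
- robot.hand_in(): hands the job in, once; it reports no verdict.
The state is a dict: "time": time; "q": joint angles; "joint_velocities": joint speeds; "joint_torque": joint torques, N m; "position": TCP position; "tool_rot": TCP orientation; "ft_force": force on the tool from outside, world axes, zero at the start; "moment": the same for the moment, N m; "grip_width": finger opening in m.
Only numpy, scipy, OpenCV 4.12 (cv2) and the standard library are available. Lean on these libraries where they do the work, as an engineer would, in place of code of your own. Each camera call takes 0.05 s, during which the arm holds its last target.

## Working session

There is one attempt and no reset: what is moved stays moved. The work goes in short steps, Python scripts to look and compute and a tool call to move; the robot and the scene stay as the last step left them, time stands still between calls to the robot, and variables do not carry over. Pictures are saved under pics/ and viewed, and the job is handed in when it is done.

Besides the shell and the picture viewer there is one more tool, called after "Request:" as a command line: name --pt "numbers of a row" for each row, then --argument value for the rest. step_arm: Moves the arm, as the interface text tells. Its arguments: {"type":"object","properties":{"slide":{"type":"array","items":{"type":"array","items":{"type":"number"}}},"twist":{"type":"array","items":{"type":"number"}},"jaw":{"type":"number"},"force":{"type":"number"}},"required":["slide","twist"]}

```bash
mkdir -p pics; cat > h.py <<'E'
import numpy as np, cv2
from rig import robot
from scipy.spatial.transform import Rotation as R
def snap(n,tag):
    c=robot.camera(n); cv2.imwrite(f'pics/{tag}.png',c['color']); np.savez(f'{tag}.npz',**{k:np.asarray(v) for k,v in c.items()}); return c
def load(tag): return dict(np.load(f'{tag}.npz'))
def ray(c,u,v):
    K=np.array(c['camera_matrix']);k=float(c['k1'])
    d=cv2.undistortPoints(np.array([[[u,v]]],float),K,np.array([k,0,0,0,0.]))[0,0]
    o=np.array(c['orientation']); Rm=R.from_quat(o).as_matrix() if o.size==4 else o
    return np.array(c['origin']),Rm@np.array([d[0],d[1],1.])
def onz(c,u,v,z):
    o,d=ray(c,u,v); return o+d*(z-o[2])/d[2]
def dep(c,u,v):
    o,d=ray(c,u,v); return o+d*float(c['depth'][int(round(v)),int(round(u))])
def proj(c,p):
    o=np.array(c['orientation']); Rm=R.from_quat(o).as_matrix() if o.size==4 else o
    q=Rm.T@(np.array(p)-np.array(c['origin'])); a=q[:2]/q[2]; a=a*(1+float(c['k1'])*(a@a)); K=np.array(c['camera_matrix'])
    return K[:2,:2]@a+K[:2,2]
E
python3 - <<'E'
from h import *
for n in('side','top'):
    c=snap(n,n+'0'); print(n,c['origin'],c['orientation'],c['camera_matrix'],c['k1'])
print(robot.get_obs(), robot.finger_overhang)
E
```

```text
side [ 0.4189963  -1.13996108  1.02758925] [ 0.89616019 -0.05383209  0.01379184 -0.44023721] [[500.84065513   0.         317.82292347]
 [  0.         500.84065513 196.54655458]
 [  0.           0.           1.        ]] -0.007720811617601916
top [ 0.37941426 -0.00607006  1.2276609 ] [-0.70097478  0.70879284 -0.0538934   0.05781492] [[377.77962359   0.         315.12843375]
 [  0.         377.77962359 202.66715426]
 [  0.           0.           1.        ]] -0.009280297477908433
{'time': 0.1, 'q': array([ 1.08351173e+00,  5.28357946e-01,  1.43377564e+00,  1.03406110e-05,
        1.18142769e+00, -1.78498840e-01]), 'joint_velocities': array([-2.32813781e-04, -1.02417925e-03, -2.99282304e-03, -1.27925705e-03,
        2.20775690e-03, -4.26377423e-05]), 'joint_torque': array([-3.85542689e-04, -4.40987456e+01, -1.77148998e+01,  6.35144580e-02,
        5.34125953e-02, -3.02882540e-05]), 'position': array([0.18960551, 0.59487998, 0.23867838]), 'tool_rot': array([ 1.53782099e-01,  9.88104295e-01, -9.28710973e-04, -3.26169346e-04]), 'ft_force': array([-0.64121689, -0.27323963, -0.84453699]), 'moment': array([-0.02191812, -0.01533328, -0.0213497 ]), 'grip_width': 0.08713818840742196} 0.017
```

View pics/side0.png

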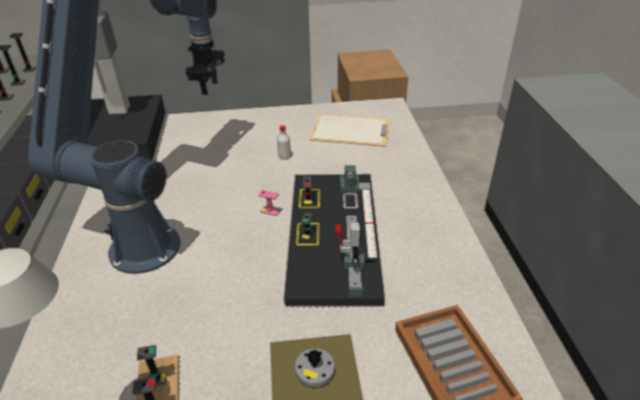

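View pics/top0.png

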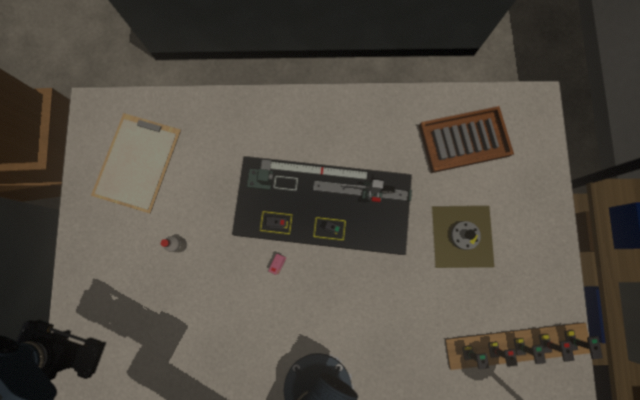

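The top view shows the bench at about (323,205), with the white outline at (286,184), the red gauge at (277,222) and the leg at (376,188). I'll zoom in on both views.

```bash
python3 - <<'E'
from h import *
c=load('top0');s=load('side0')
cv2.imwrite('pics/topz.png',cv2.resize(c['color'][145:265,225:420],None,fx=4,fy=4,interpolation=cv2.INTER_CUBIC))
cv2.imwrite('pics/sidez.png',cv2.resize(s['color'][160:310,280:390],None,fx=4,fy=4,interpolation=cv2.INTER_CUBIC)*1)
E
```

```text
(no output)
```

View pics/topz.png

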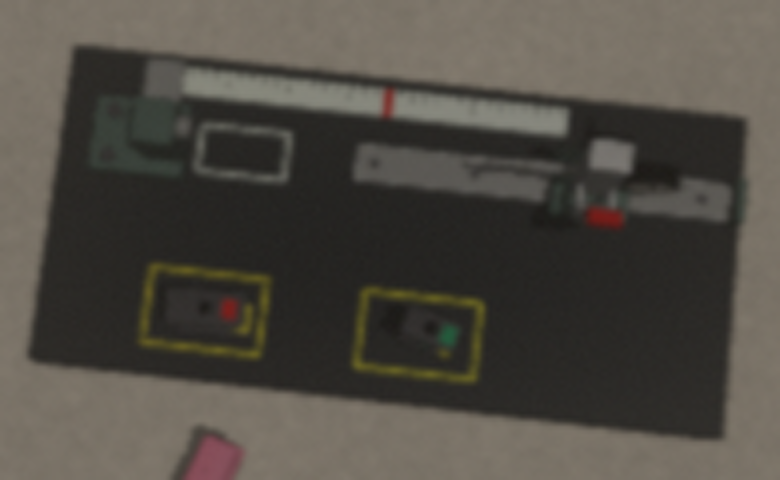

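View pics/sidez.png

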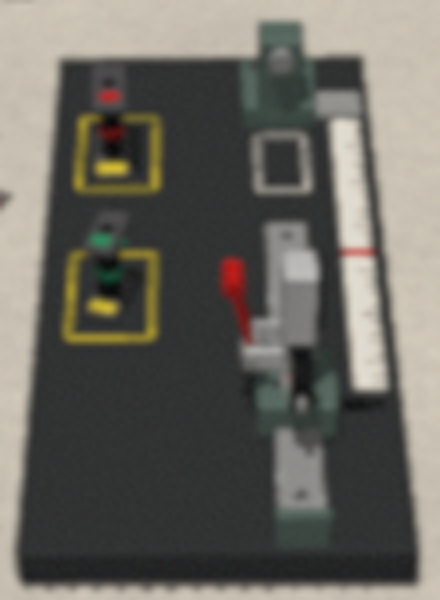

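```bash
python3 - <<'E'
from h import *
def cloud(c):
    K=np.array(c['camera_matrix']);v,u=np.mgrid[0:400,0:640]
    d=cv2.undistortPoints(np.stack([u,v],-1).reshape(-1,1,2).astype(float),K,np.array([float(c['k1']),0,0,0,0.]))[:,0]
    o=np.array(c['orientation']);Rm=R.from_quat(o).as_matrix()
    P=np.c_[d,np.ones(len(d))]*c['depth'].reshape(-1,1)
    return (P@Rm.T+c['origin']).reshape(400,640,3)
for t in('top0','side0'):
    c=load(t);img=c['color'].astype(int);P=cloud(c)
    x0,x1,y0,y1=(225,420,145,265) if t=='top0' else (280,390,160,310)
    sub=np.zeros((400,640),bool);sub[y0:y1,x0:x1]=1
    H=cv2.cvtColor(c['color'],cv2.COLOR_BGR2HSV).astype(int)
    tb=sub&(abs(P[...,2])<.008)
    print(t,'table z',np.median(P[...,2][sub&(P[...,2]<.02)]),'granite z',np.median(P[...,2][sub&(P[...,2]>.03)&(P[...,2]<.05)]))
    m=sub&(P[...,2]>.022)
    dark=((img.max(-1)<70)&sub).astype(np.uint8)
    dark=cv2.morphologyEx(dark,cv2.MORPH_CLOSE,np.ones((25,25)))
    cs,_=cv2.findContours(dark,0,1);k=max(cs,key=cv2.contourArea)
    if t=='top0':
        pts=np.array([onz(c,*p[0],.04)[:2] for p in k])
        r=cv2.minAreaRect(pts.astype(np.float32));print('bench',r)
    red=sub&((H[...,0]<8)|(H[...,0]>172))&(H[...,1]>140)&(H[...,2]>50)
    n,l,st,ce=cv2.connectedComponentsWithStats(red.astype(np.uint8))
    for i in range(1,n):
        if st[i,4]>2:
            print('red',st[i],ce[i],np.median(P[l==i],0), onz(c,*ce[i],.04)[:2],onz(c,*ce[i],.116)[:2])
    # high stuff
    for lo,hi in ((.10,.13),(.15,.19)):
        q=sub&(P[...,2]>lo)&(P[...,2]<hi)
        n,l,st,ce=cv2.connectedComponentsWithStats(q.astype(np.uint8))
        for i in range(1,n):
            if st[i,4]>8:
                r=cv2.minAreaRect(P[l==i][:,:2].astype(np.float32));print(lo,st[i],ce[i],np.median(P[l==i],0).round(4),np.round(r[0],4),np.round(r[1],4),r[2])
    hv=sub&(H[...,2]>110)&(H[...,1]<60) &(P[...,2]>.03)
    n,l,st,ce=cv2.connectedComponentsWithStats(hv.astype(np.uint8))
    for i in range(1,n):
        if st[i,4]>12: print('white',st[i],ce[i],np.median(P[l==i],0).round(4))
E
```

```text
top0 table z 0.0007320610114904813 granite z 0.040869165481541625
bench ((0.5633457899093628, -0.024011701345443726), (0.5479113459587097, 0.25815242528915405), 82.90290069580078)
red [322 168   1   3   3] [322. 169.] [ 0.67658613 -0.02370159  0.04654323] [ 0.67868543 -0.02382614] [ 0.65953467 -0.02268991]
red [372 197   9   5  37] [375.62162162 199.18918919] [ 0.55680931 -0.173363    0.16786808] [ 0.57783638 -0.19329435] [ 0.56513908 -0.18131362]
red [280 220   4   5  17] [281.76470588 222.05882353] [0.49981817 0.09785997 0.11738211] [0.50803234 0.10560385] [0.4998019  0.09845769]
0.1 [258 169  16  14 171] [264.64327485 175.40350877] [0.6404 0.1489 0.125 ] [0.6416 0.1485] [0.0441 0.0359] 85.24583435058594
0.1 [346 184  34  17 121] [366.31404959 190.01652893] [ 0.5953 -0.1632  0.114 ] [ 0.6007 -0.1458] [0.1003 0.0399] 58.018592834472656
0.1 [381 185  17   8  65] [388.47692308 189.58461538] [ 0.592  -0.2174  0.1229] [ 0.5944 -0.2233] [0.0477 0.0181] 80.07721710205078
0.1 [266 217  21  10 189] [276.40740741 221.4973545 ] [0.5005 0.1148 0.1165] [0.5019 0.1157] [0.0599 0.0274] 88.8244400
[... 1907 characters left out ...]
9] [325.1011236  172.28089888] [0.5795 0.2445 0.043 ]
white [359 183  14  39 348] [366.45114943 201.55747126] [0.6841 0.0777 0.0439]
white [290 186   4  43  43] [291.53488372 207.        ] [0.4491 0.0907 0.041 ]
white [343 193  15  15  72] [350.72222222 200.76388889] [0.6424 0.091  0.0414]
white [341 216  19  41 423] [350.94089835 234.10165485] [ 0.5972 -0.1841  0.1144]
white [365 224  12  34 312] [370.54166667 240.62179487] [ 0.6626 -0.0993  0.043 ]
white [286 241   3  31  31] [287.03225806 256.        ] [ 0.4203 -0.1268  0.0405]
white [349 267  12  21 193] [353.98963731 278.4507772 ] [ 0.5881 -0.2504  0.0555]
white [284 273   2  21  21] [284.52380952 283.        ] [ 0.409  -0.2308  0.0398]
```

```bash
python3 - <<'E'
from h import *
def comp(t,box,f,z,minA):
    c=load(t);x0,x1,y0,y1=box;S=8
    im=cv2.resize(c['color'][y0:y1,x0:x1],None,fx=S,fy=S,interpolation=cv2.INTER_CUBIC)
    m=f(im).astype(np.uint8)
    cs,_=cv2.findContours(m,cv2.RETR_EXTERNAL,1)
    for k in cs:
        if cv2.contourArea(k)<minA: continue
        px=(k[:,0]+.5)/S-.5+[x0,y0]
        pts=np.array([onz(c,*p,z)[:2] for p in px])
        r=cv2.minAreaRect((pts*1000).astype(np.float32));print(t,np.round(r[0],1),np.round(r[1],1),round(r[2],2), 'pxc',px.mean(0).round(1))
g=lambda im:cv2.cvtColor(im,cv2.COLOR_BGR2GRAY)
print('outline');
comp('top0',(271,301,173,194),lambda i:g(i)>75,.0405,2000)
comp('side0',(340,362,189,212),lambda i:g(i)>105,.0405,2000)
print('yellow')
f=lambda i:(i[...,2].astype(int)-i[...,0]>35)
comp('top0',(256,296,208,236),f,.0405,4000)
comp('top0',(310,348,214,242),f,.0405,4000)
print('band')
f=lambda i:(i[...,2].astype(int)-i[...,1]>40)
comp('top0',(315,330,160,178),f,.043,100)
comp('side0',(360,380,214,232),f,.043,100)
print('rule');comp('top0',(262,372,158,185),lambda i:g(i)>90,.043,3000)
print('redpatch');comp('top0',(274,292,212,232),f,.116,200);comp('side0',(300,314,178,188),f,.116,200)
print('post top');comp('top0',(366,388,174,192),lambda i:g(i)>95,.174,1000)
print('lever end');comp('top0',(366,386,193,206),f,.165,500)
for t,b in(('top0',(258,176,0,0)),):
    c=load(t);S=12
    cv2.imwrite('pics/tz2.png',cv2.resize(c['color'][150:240,250:300],None,fx=S/2,fy=S/2,interpolation=cv2.INTER_CUBIC))
    cv2.imwrite('pics/tz3.png',np.clip(3.0*cv2.resize(c['color'][165:215,340:410],None,fx=8,fy=8,interpolation=cv2.INTER_CUBIC),0,255))
    cv2.imwrite('pics/tz4.png',np.clip(3.0*cv2.resize(c['color'][205:240,255:300],None,fx=12,fy=12,interpolation=cv2.INTER_CUBIC),0,255))
E
```

```text
outline
side0 [635.1  97.7] [78.1 45.9] 82.74 pxc [350.1 200.5]
yellow
top0 [507.8 124.8] [99.2 66.9] 82.62 pxc [275.7 222.3]
top0 [486.9 -44.1] [99.  66.5] 82.9 pxc [329.2 228.3]
band
top0 [673.8 -22.4] [ 7.1 22.1] 86.48 pxc [321.6 170.3]
side0 [673.4 -20.8] [10.3 24.5] 82.24 pxc [369.  222.5]
rule
top0 [664.4 -95.5] [142.  23.] 82.86 pxc [344.5 172.9]
top0 [684.3  63.9] [168.7  23.3] 82.77 pxc [295.1 167.5]
top0 [697.  -17.4] [333.1  38.2] 89.29 pxc [322.7 160.7]
redpatch
top0 [500.3  98.3] [11.7 15.4] 84.44 pxc [281.8 221.9]
side0 [500.1 102.5] [18.9 18.1] 84.49 pxc [306.8 183.6]
post top
top0 [ 600.7 -178.8] [27.2 19.7] 81.17 pxc [377.4 183.7]
lever end
top0 [ 557.4 -174. ] [25.1 12.8] 80.42 pxc [375.8 199. ][ WARN:0@1.140] global loadsave.cpp:1063 imwrite_ Unsupported depth image for selected encoder is fallbacked to CV_8U.
```

View pics/tz3.png

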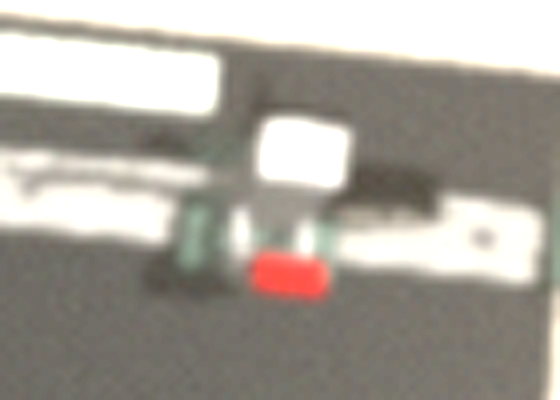

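View pics/tz4.png

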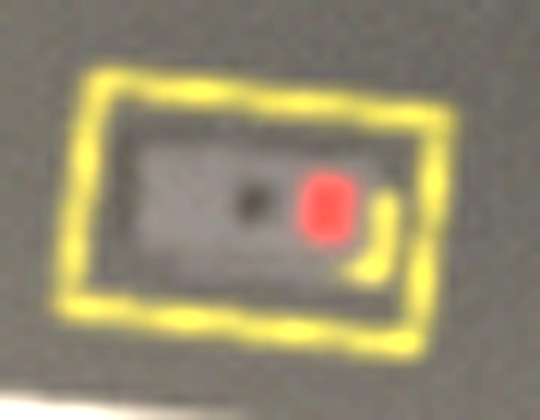

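```bash
python3 - <<'E'
from h import *
c=load('top0')
S=8;x0,x1,y0,y1=271,301,174,194
im=cv2.resize(c['color'][y0:y1,x0:x1],None,fx=S,fy=S,interpolation=cv2.INTER_CUBIC)
g=cv2.cvtColor(im,cv2.COLOR_BGR2GRAY);print(g.max(),np.median(g))
cv2.imwrite('pics/o.png',cv2.resize(im,None,fx=2,fy=2)*2)
for th in(55,60,65,70):
    cs,_=cv2.findContours((g>th).astype(np.uint8),cv2.RETR_LIST,1)
    for k in cs:
        if cv2.contourArea(k)<3000: continue
        px=(k[:,0]+.5)/S-.5+[x0,y0]
        pts=np.array([onz(c,*p,.0405)[:2] for p in px])
        r=cv2.minAreaRect((pts*1000).astype(np.float32));print(th,np.round(r[0],1),np.round(r[1],1),round(r[2],2))
print('hole',onz(c,276,221.9,.116))
b=np.array([.5633,-.0240]);th=np.deg2rad(-7.15);Rb=np.array([[np.cos(th),-np.sin(th)],[np.sin(th),np.cos(th)]])
for n,p in dict(g=(.5019,.116),outs=(.6351,.0977),band=(.6736,-.0216),post=(.6016,-.1785),lever=(.5574,-.174),yel=(.5078,.1248),yel2=(.4869,-.0441),rule=(.6643,-.0955)).items(): print(n,Rb.T@(np.array(p)-b))
E
```

```text
95 41.0
55 [634.9  94.3] [62.7 31.4] 82.93
55 [635.2  94.7] [80.3 47.7] 83.05
60 [634.9  94.3] [64.3 33. ] 82.65
60 [635.2  94.6] [78.9 46.5] 82.91
65 [635.1  94.1] [65.7 34.8] 82.78
65 [635.2  94.6] [77.8 45.3] 82.73
70 [635.2  93.8] [67.7 36.7] 82.78
70 [635.2  94.5] [76.7 44.2] 82.82
hole [0.50046464 0.11552394 0.116     ]
g [-0.07834797  0.13126902]
outs [0.05609398 0.12969038]
band [0.10914355 0.01611009]
post [ 0.05723238 -0.14853146]
lever [ 0.01281599 -0.14956791]
yel [-0.07358916  0.14073495]
yel2 [-0.0733041  -0.02945301]
rule [ 0.10911401 -0.05837279]
```

View pics/o.png

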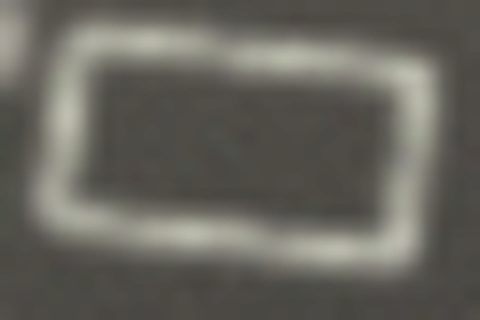

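Request:
step_arm --pt "-29.5 -24 0" --pt "-29.5 -24 0" --pt "-29.5 -24 0" --pt "-29.5 -24 0" --pt "-29.5 -24 0" --pt "-29.5 -24 0" --pt "-29.5 -24 0" --pt "-29.5 -24 0" --pt "-29.5 -24 0" --pt "-29.5 -24 0" --pt "-29.5 -24 0" --pt "-29.5 -24 0" --pt "-29.5 -24 0" --pt "-29.5 -24 0" --pt "-29.5 -24 0" --pt "0 0 0" --pt "0 0 0" --pt "0 0 0" --pt "0 0 0" --pt "0 0 0" --twist '[0,0,0,0,0,0,0,0,0,0,0,0,0,0,0,7,7,7,7,7]' --jaw 60 --force 15

```text
time: 1.77
position: [0.5017, 0.1177, 0.2391]
tool_rot: [0.447, 0.895, -0.0, -0.001]
ft_force: [0.5, -0.2, 0.2]
grip_width: 0.06
```

Request:
step_arm --pt "0 0 20" --pt "0 0 20" --pt "0 0 20" --pt "0 0 0" --pt "0 0 0" --pt "0 0 0" --pt "0 0 0" --twist '[7,7,7,7,7,3.3,0]'

```text
time: 2.35
position: [0.5017, 0.1179, 0.179]
tool_rot: [0.714, 0.701, -0.0, -0.0]
ft_force: [0.5, -0.4, 0.5]
grip_width: 0.0598
```

```bash
cat >> h.py <<'E'
def st():
    o=robot.get_obs();M=R.from_quat(o['tool_rot']).as_matrix()
    print('t',round(o['time'],2),'pos',(o['position']*1000).round(1),'yaw_y',np.rad2deg(np.arctan2(M[1,1],M[0,1])).round(2),'F',o['ft_force'].round(1),'Mo',o['moment'].round(2),'w',round(o['grip_width']*1000,1)); return o,M
E
python3 - <<'E'
from h import *
st()
for n in('side','top'):
    c=snap(n,n+'1')
b=cv2.resize(load('side1')['color'][130:250,270:380],None,fx=4,fy=4,interpolation=cv2.INTER_CUBIC)
a=cv2.resize(load('top1')['color'][150:260,225:325],None,fx=4,fy=4,interpolation=cv2.INTER_CUBIC)
h=max(a.shape[0],b.shape[0]);p=lambda x:cv2.copyMakeBorder(x,0,h-x.shape[0],0,0,0)
cv2.imwrite('pics/v1.png',np.clip(2.*np.hstack([p(a)*1.,p(b)*.7]),0,255).astype(np.uint8)[:, :800])
E
```

```text
t 2.35 pos [501.7 117.9 179. ] yaw_y -1.05 F [ 0.5 -0.4  0.5] Mo [-0.09  0.02 -0.02] w 59.8
```

View pics/v1.png

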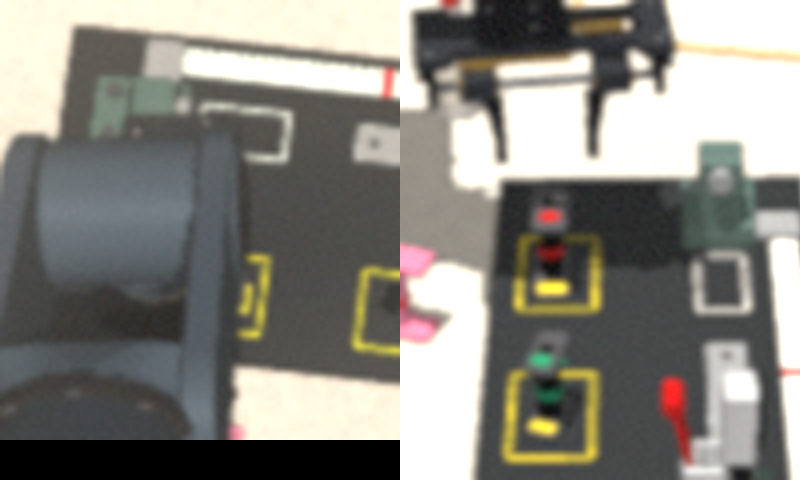

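The arm blocks the top view. The side view shows the two fingertips at about (295.5,169.5) and (318.3,168.8), above the red gauge at (307,184). I'll use them to check the side camera's offset.

```bash
python3 - <<'E'
from h import *
c=load('side1')
print(onz(c,306.9,169.1,.162), proj(c,[.5017,.1179,.162]))
E
```

```text
[0.50288276 0.11408535 0.162     ] [306.39924968 168.42601874]
```

Request:
step_arm --pt "-2 -0.5 16" --pt "0 0 16" --pt "0 0 16" --pt "0 0 12" --pt "0 0 4" --pt "0 0 0" --twist '[0,0,0,0,0,0]'

```text
time: 2.95
position: [0.5008, 0.1159, 0.1147]
tool_rot: [0.713, 0.701, -0.001, -0.001]
ft_force: [-0.1, 0.5, -0.1]
grip_width: 0.06
```

Request:
step_arm --pt "0 0 0" --pt "0 0 0" --pt "0 0 0" --pt "0 0 0" --pt "0 0 0" --pt "0 0 0" --twist '[0,0,0,0,0,0]' --jaw 20 --force 15

```text
time: 3.45
position: [0.5017, 0.116, 0.1159]
tool_rot: [0.713, 0.701, 0.0, 0.0]
ft_force: [-0.4, -0.2, 0.6]
grip_width: 0.0278
```

```bash
python3 - <<'E'
from h import *
st()
c=snap('side','side2')
cv2.imwrite('pics/v2.png',np.clip(2*cv2.resize(c['color'][130:230,270:380],None,fx=6,fy=6,interpolation=cv2.INTER_CUBIC).astype(float),0,255).astype(np.uint8))
E
```

```text
t 3.45 pos [501.7 116.  115.9] yaw_y -0.99 F [-0.4 -0.2  0.6] Mo [-0.05  0.03 -0.03] w 27.8
```

View pics/v2.png

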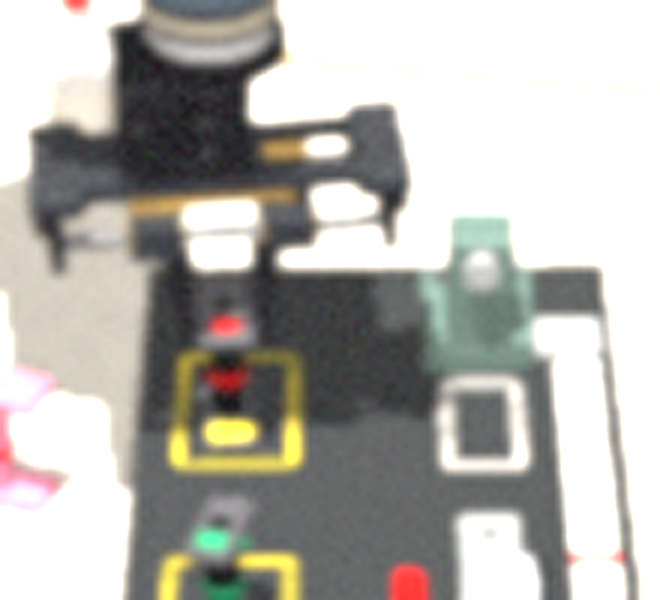

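Request:
step_arm --pt "-0.5 5 0" --pt "-1.1 10 0" --pt "-1.1 10 0" --pt "-1.1 10 0" --pt "-1.1 10 0" --pt "-1.1 10 0" --pt "-1.1 10 0" --pt "-1.1 10 0" --pt "-0.5 5 0" --pt "0 0 0" --pt "0 0 0" --pt "0 0 0" --pt "0 0 0" --twist '[0,0,0,0,0,0,0,0,0,2,2,2.1,0]'

```text
time: 4.58
position: [0.5831, 0.1057, 0.1158]
tool_rot: [0.75, 0.662, 0.001, 0.001]
ft_force: [1.5, 0.7, 2.8]
grip_width: 0.028
```

```bash
python3 - <<'E'
from h import *
o,M=st()
print(M.T@(np.array([.6353,.094,.1150])-o['position'])*1000)
c=snap('side','side3')
cv2.imwrite('pics/v3.png',np.clip(2*cv2.resize(c['color'][130:230,270:380],None,fx=6,fy=6,interpolation=cv2.INTER_CUBIC).astype(float),0,255).astype(np.uint8))
E
```

```text
t 4.58 pos [583.1 105.7 115.8] yaw_y -7.14 F [1.5 0.7 2.8] Mo [-0.13 -0.22  0.01] w 28.0
[-5.11835659 53.19659165  0.99555608]
```

View pics/v3.png

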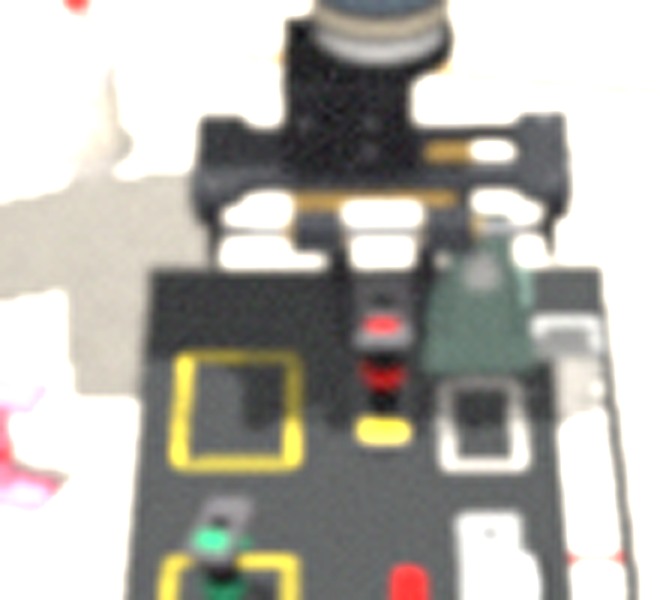

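Request:
step_arm --pt "-2.6 3 0" --pt "-2.5 5 0" --pt "0 8 0" --pt "0 8 0" --pt "0 8 0" --pt "0 8 0" --pt "0 7 0" --pt "0 4 0" --pt "0 2.2 0" --pt "0 0 0" --pt "0 0 0" --twist '[0,0,0,0,0,0,0,0,0,0,0]'

```text
time: 5.55
position: [0.6339, 0.0941, 0.1158]
tool_rot: [0.749, 0.662, 0.0, 0.0]
ft_force: [-0.6, 0.3, 4.9]
grip_width: 0.0275
```

```bash
python3 - <<'E'
from h import *
o,M=st()
c=snap('side','side4')
cv2.imwrite('pics/v4.png',np.clip(2*cv2.resize(c['color'][130:230,290:390],None,fx=6,fy=6,interpolation=cv2.INTER_CUBIC).astype(float),0,255).astype(np.uint8))
c=snap('top','top4')
cv2.imwrite('pics/v4t.png',np.clip(2*cv2.resize(c['color'][145:265,225:420],None,fx=4,fy=4,interpolation=cv2.INTER_CUBIC).astype(float),0,255).astype(np.uint8))
E
```

```text
t 5.55 pos [633.9  94.1 115.8] yaw_y -7.06 F [-0.6  0.3  4.9] Mo [-0.16  0.02  0.05] w 27.5
```

View pics/v4.png

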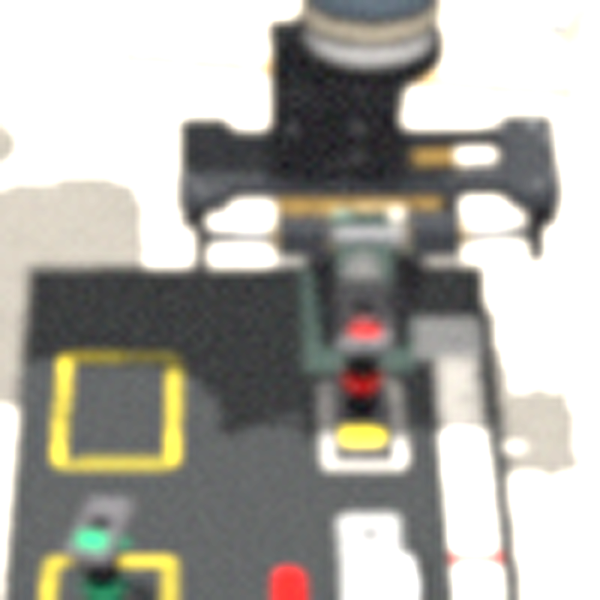

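View pics/v4t.png

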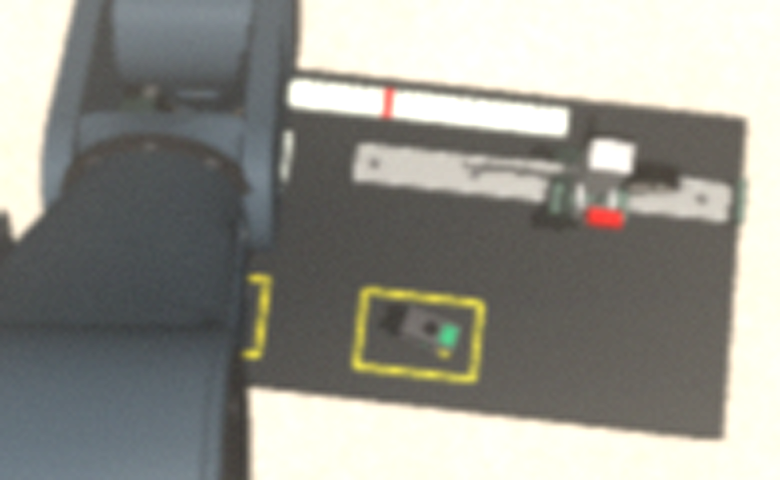

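Request:
step_arm --pt "0 1.2 0" --pt "0 0 0" --pt "0 0 0" --twist '[0,0,0]'

```text
time: 5.9
position: [0.6343, 0.094, 0.1158]
tool_rot: [0.749, 0.662, -0.0, -0.0]
ft_force: [-2.0, 0.1, 5.1]
grip_width: 0.0277
```

Request:
step_arm --pt "0 0 0" --pt "0 0 0" --pt "0 0 0" --pt "0 0 0" --twist '[0,0,0,0]' --jaw 45

```text
time: 6.23
position: [0.6342, 0.0942, 0.1148]
tool_rot: [0.749, 0.662, -0.001, -0.001]
ft_force: [-0.1, 0.3, -0.2]
grip_width: 0.0427
```

Request:
step_arm --pt "0 0 -10" --pt "0 0 -20" --pt "0 0 -30" --pt "0 0 -40" --pt "0 0 -30" --pt "-40 0 0" --pt "-40 0 0" --pt "-40 0 0" --pt "-40 0 0" --pt "-40 0 0" --pt "-40 0 0" --pt "-20 0 0" --pt "0 0 0" --twist '[0,0,0,0,0,0,0,0,0,0,0,0,0]' --jaw 87

```text
time: 7.32
position: [0.6023, -0.1692, 0.2462]
tool_rot: [0.751, 0.66, -0.0, 0.001]
ft_force: [0.1, -1.1, 0.3]
grip_width: 0.0868
```

```bash
python3 - <<'E'
from h import *
o,M=st()
for n in('side','top'): snap(n,n+'5')
a=cv2.resize(load('top5')['color'][145:245,235:420],None,fx=4,fy=4,interpolation=cv2.INTER_CUBIC)
cv2.imwrite('pics/v5t.png',np.clip(2.*a,0,255).astype(np.uint8))
a=cv2.resize(load('side5')['color'][130:280,290:400],None,fx=4,fy=4,interpolation=cv2.INTER_CUBIC)
cv2.imwrite('pics/v5.png',np.clip(2.*a,0,255).astype(np.uint8))
E
```

```text
t 7.32 pos [ 602.3 -169.2  246.2] yaw_y -7.41 F [ 0.1 -1.1  0.3] Mo [-0.1   0.07  0.  ] w 86.8
```

View pics/v5t.png

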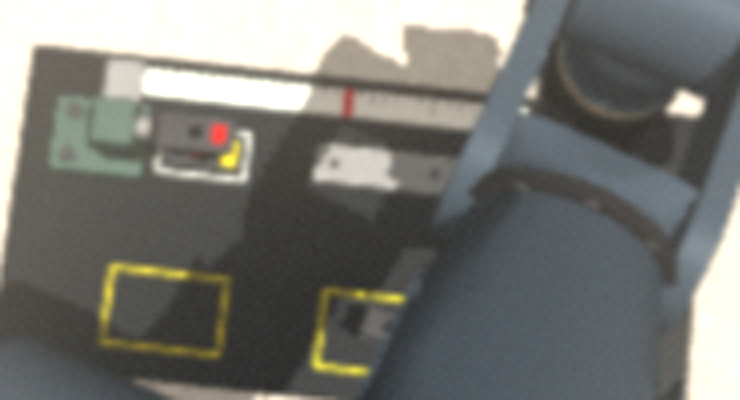

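View pics/v5.png

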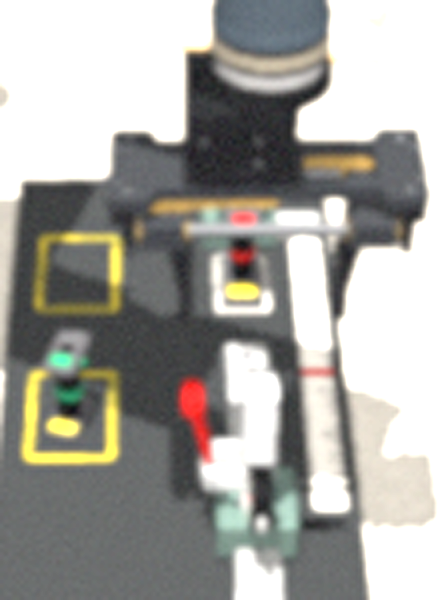

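```bash
python3 - <<'E'
from h import *
c=load('top5');S=8;x0,x1,y0,y1=268,302,168,194
im=cv2.resize(c['color'][y0:y1,x0:x1],None,fx=S,fy=S,interpolation=cv2.INTER_CUBIC)
m=(im[...,2].astype(int)-im[...,1]>40).astype(np.uint8)
cs,_=cv2.findContours(m,0,1);k=max(cs,key=cv2.contourArea)
px=(k[:,0]+.5)/S-.5+[x0,y0]
r=cv2.minAreaRect(np.array([onz(c,*p,.116)[:2]*1000 for p in px]).astype(np.float32));print(r)
p=np.array(r[0]);th=np.deg2rad(82.9);yb=np.array([np.cos(th),np.sin(th)]);xb=np.array([yb[1],-yb[0]])
ctr=p+17.3*yb;d=ctr-np.array([635.1,94.5]);print('centre',ctr,'err x,y bench',d@xb,d@yb)
print('hole',onz(c,235+195/4-.4,145+131/4-.4,.116)*1000)
cv2.imwrite('pics/v6.png',np.clip(2.*cv2.resize(c['color'][165:195,255:305],None,fx=14,fy=14,interpolation=cv2.INTER_CUBIC),0,255).astype(np.uint8))
E
```

```text
((632.6918334960938, 76.37442016601562), (12.912616729736328, 16.36785888671875), 84.37544250488281)
centre [634.83013904  93.54176269] err x,y bench -0.14935209931402443 -0.984244698075644
hole [635.10867463  94.12891261 116.        ]
```

View pics/v6.png

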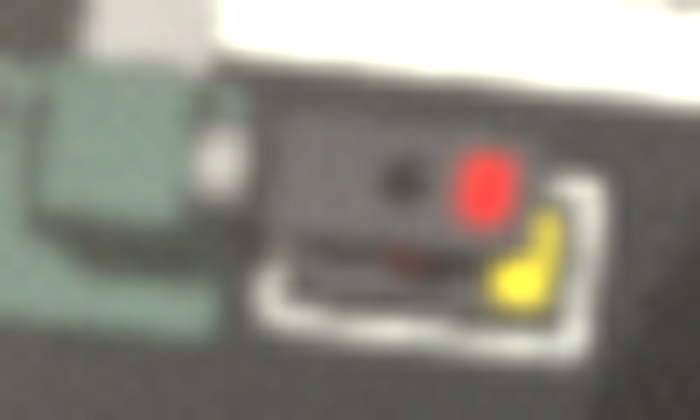

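```bash
python3 - <<'E'
from h import *
o,M=st()
b=np.array([.5633,-.0240]);th=np.deg2rad(-7.15);Rb=np.array([[np.cos(th),-np.sin(th)],[np.sin(th),np.cos(th)]])
t=b+Rb@[.0381,-.149];print(t)
print(M.T@(np.r_[t,.170]-o['position'])*1000)
c=load('side0')
cv2.imwrite('pics/p0.png',np.clip(1.6*cv2.resize(c['color'][205:285,325:395],None,fx=8,fy=8,interpolation=cv2.INTER_CUBIC).astype(float),0,255).astype(np.uint8)[:600])
E
```

```text
t 7.42 pos [ 602.4 -164.5  245.9] yaw_y -7.22 F [-0.6 -0.3  0.7] Mo [-0.08  0.02  0.03] w 86.9
[ 0.58255808 -0.17658354]
[-14.49823753 -18.15004077  75.90145107]
```

View pics/p0.png

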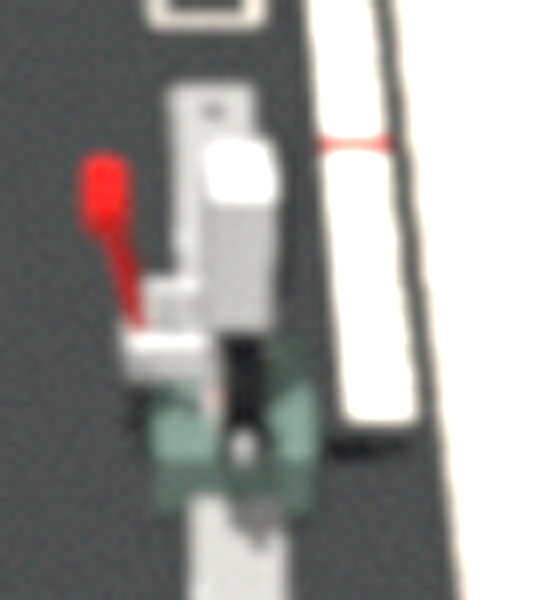

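Request:
step_arm --pt "-7 -9 0" --pt "-7.5 -9.1 0" --pt "0 0 0" --pt "0 0 15" --pt "0 0 15" --pt "0 0 15" --pt "0 0 15" --pt "0 0 11" --pt "0 0 5" --pt "0 0 0" --twist '[0,0,0,0,0,0,0,0,0,0]' --jaw 87

```text
time: 8.25
position: [0.5821, -0.1752, 0.1683]
tool_rot: [0.749, 0.662, -0.0, -0.001]
ft_force: [-0.4, 0.1, -0.2]
grip_width: 0.087
```

```bash
python3 - <<'E'
from h import *
o,M=st()
for n in('side','top'): snap(n,n+'7')
a=cv2.resize(load('side7')['color'][190:280,300:400],None,fx=6,fy=6,interpolation=cv2.INTER_CUBIC)
cv2.imwrite('pics/v7.png',np.clip(1.8*a.astype(float),0,255).astype(np.uint8))
E
```

```text
t 8.25 pos [ 582.1 -175.2  168.3] yaw_y -7.06 F [-0.4  0.1 -0.2] Mo [-0.07  0.06  0.02] w 87.0
```

View pics/v7.png

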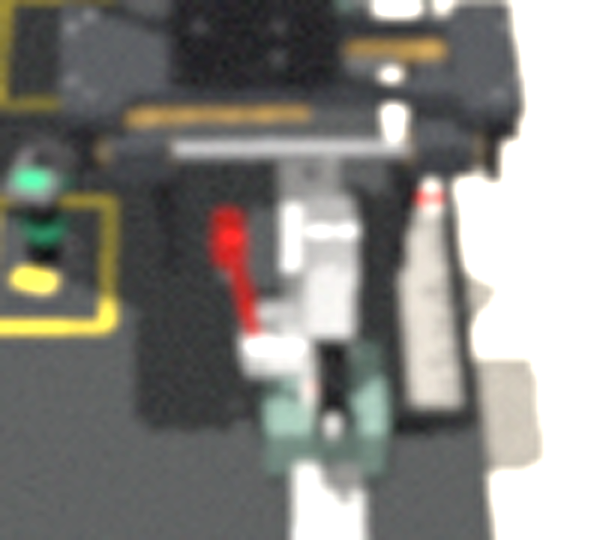

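View pics/top7.png

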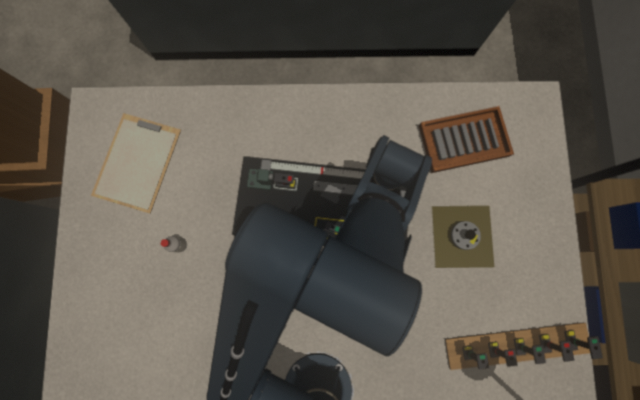

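Request:
step_arm --pt "0 0 0" --pt "0 0 0" --pt "0 0 0" --pt "0 0 0" --pt "0 0 0" --pt "0 0 0" --twist '[0,0,0,0,0,0]' --jaw 50 --force 4

```text
time: 8.85
position: [0.5831, -0.1762, 0.17]
tool_rot: [0.75, 0.662, 0.0, 0.0]
ft_force: [0.2, 0.4, 1.8]
grip_width: 0.0655
```

```bash
python3 - <<'E'
from h import *
o,M=st()
for n in('side',): snap(n,n+'8')
a=cv2.resize(load('side8')['color'][190:280,300:400],None,fx=6,fy=6,interpolation=cv2.INTER_CUBIC)
cv2.imwrite('pics/v8.png',np.clip(1.8*a.astype(float),0,255).astype(np.uint8))
st()
E
```

```text
t 8.85 pos [ 583.1 -176.2  170. ] yaw_y -7.1 F [0.2 0.4 1.8] Mo [-0.11  0.03  0.01] w 65.5
t 8.9 pos [ 583.1 -176.2  170. ] yaw_y -7.1 F [-0.2 -0.3  2.6] Mo [-0.02  0.09  0.  ] w 64.8
```

View pics/v8.png

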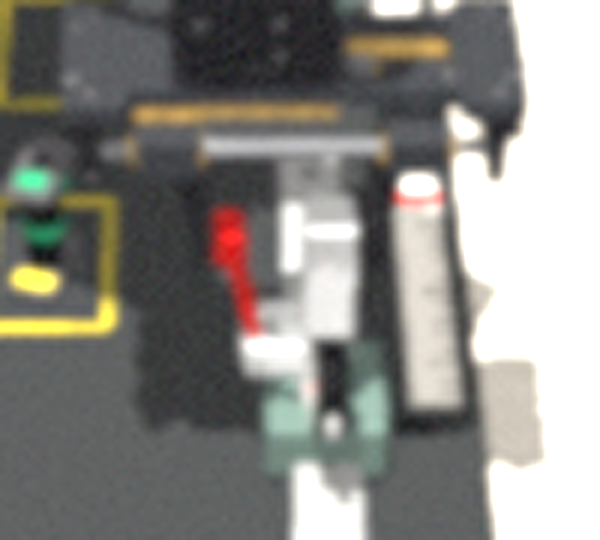

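Request:
step_arm --pt "0 0 0" --pt "0 0 0" --pt "0 0 0" --twist '[0,0,0]' --force 5

```text
time: 9.15
position: [0.5831, -0.1762, 0.17]
tool_rot: [0.75, 0.662, 0.0, 0.0]
ft_force: [0.4, -0.0, 3.6]
grip_width: 0.065
```

Request:
step_arm --pt "0 0 0" --pt "0 0 0" --pt "0 0 0" --twist '[0,0,0]' --force 6.5

```text
time: 9.4
position: [0.5831, -0.1762, 0.17]
tool_rot: [0.749, 0.662, 0.0, 0.0]
ft_force: [-0.7, 1.1, 5.2]
grip_width: 0.0649
```

Request:
step_arm --pt "3 0 0" --pt "6 0 0" --pt "7 0 0" --pt "7 0 0" --pt "5 0 0" --pt "2 0 0" --pt "0 0 0" --twist '[0,0,0,0,0,0,0]'

```text
time: 9.98
position: [0.5869, -0.1462, 0.17]
tool_rot: [0.749, 0.662, -0.0, 0.001]
ft_force: [-0.2, -1.2, 4.9]
grip_width: 0.0649
```

```bash
python3 - <<'E'
from h import *
o,M=st()
for n in('side',): snap(n,n+'9')
a=cv2.resize(load('side9')['color'][190:280,300:400],None,fx=6,fy=6,interpolation=cv2.INTER_CUBIC)
cv2.imwrite('pics/v9.png',np.clip(1.8*a.astype(float),0,255).astype(np.uint8))
E
```

```text
t 9.98 pos [ 586.9 -146.2  170. ] yaw_y -7.05 F [-0.2 -1.2  4.9] Mo [-0.42  0.26  0.02] w 64.9
```

View pics/v9.png

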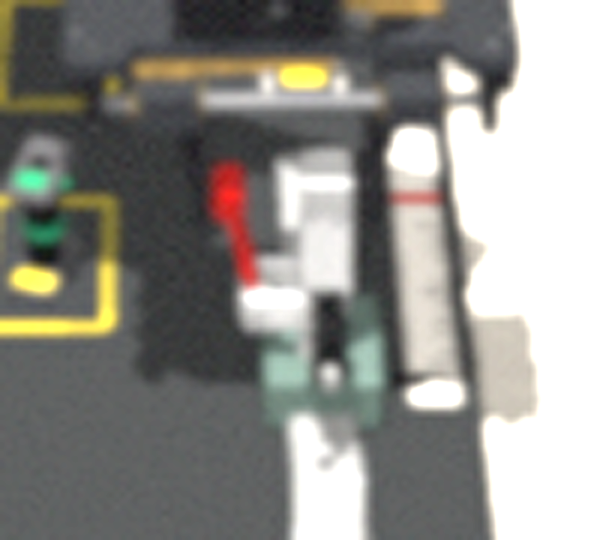

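Request:
step_arm --pt "3 0 0" --pt "7 0 0" --pt "9 0 0" --pt "9 0 0" --pt "9 0 0" --pt "9 0 0" --pt "9 0 0" --pt "9 0 0" --pt "9 0 0" --pt "9 0 0" --pt "6 0 0" --pt "2 0 0" --pt "0 0 0" --twist '[0,0,0,0,0,0,0,0,0,0,0,0,0]'

```text
time: 11.12
position: [0.598, -0.0569, 0.1699]
tool_rot: [0.749, 0.662, -0.0, 0.001]
ft_force: [-0.5, -1.5, 4.7]
grip_width: 0.065
```

```bash
python3 - <<'E'
from h import *
o,M=st()
for n in('side','top'): snap(n,n+'10')
a=cv2.resize(load('side10')['color'][170:270,310:410],None,fx=6,fy=6,interpolation=cv2.INTER_CUBIC)
cv2.imwrite('pics/v10.png',np.clip(1.8*a.astype(float),0,255).astype(np.uint8))
a=cv2.resize(load('top10')['color'][145:245,235:400],None,fx=4,fy=4,interpolation=cv2.INTER_CUBIC)
cv2.imwrite('pics/v10t.png',np.clip(2.*a,0,255).astype(np.uint8))
E
```

```text
t 11.12 pos [598.  -56.9 169.9] yaw_y -7.04 F [-0.5 -1.5  4.7] Mo [-0.47  0.25 -0.07] w 65.0
```

View pics/v10.png

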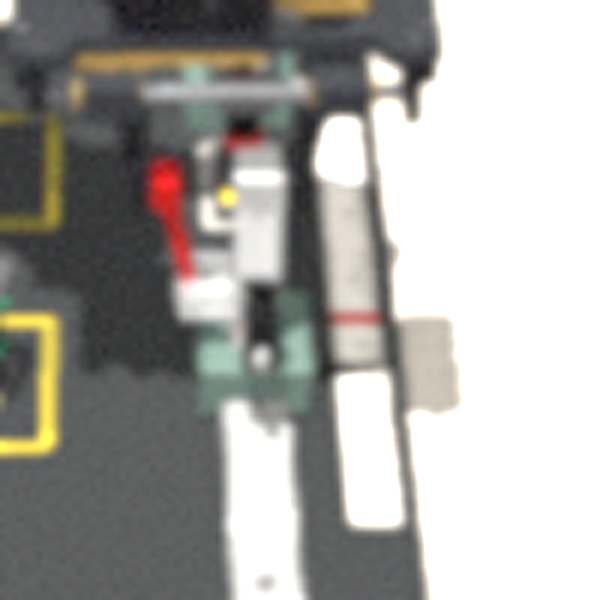

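View pics/v10t.png

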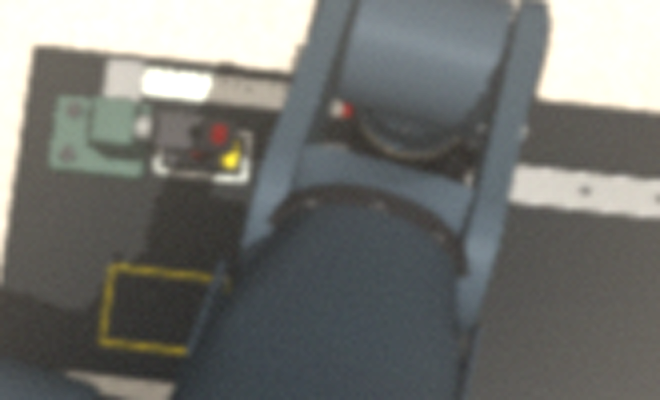

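```bash
python3 - <<'E'
from h import *
for t,x,y in(('side9',350,225),('side10',350,210)):
    a=cv2.resize(load(t)['color'][y:y+45,x:x+35],None,fx=12,fy=12,interpolation=cv2.INTER_CUBIC)
    cv2.imwrite(f'pics/z{t}.png',np.clip(2.5*a.astype(float),0,255).astype(np.uint8))
a=np.hstack([cv2.imread('pics/zside9.png'),cv2.imread('pics/zside10.png')])[:, :800];cv2.imwrite('pics/zz.png',a)
# predict: pointer guess at bench y of post middle, on x just before rule
b=np.array([.5633,-.0240]);th=np.deg2rad(-7.15);Rb=np.array([[np.cos(th),-np.sin(th)],[np.sin(th),np.cos(th)]])
c=load('side10')
for yy in(-.149+.121,): 
  for xx in(.085,.095,.1): print(xx,proj(c,np.r_[b+Rb@[xx,yy],.0475]))
E
```

```text
0.085 [361.90646844 231.46956025]
0.095 [365.33229051 231.44754763]
0.1 [367.04562791 231.43652903]
```

View pics/zz.png

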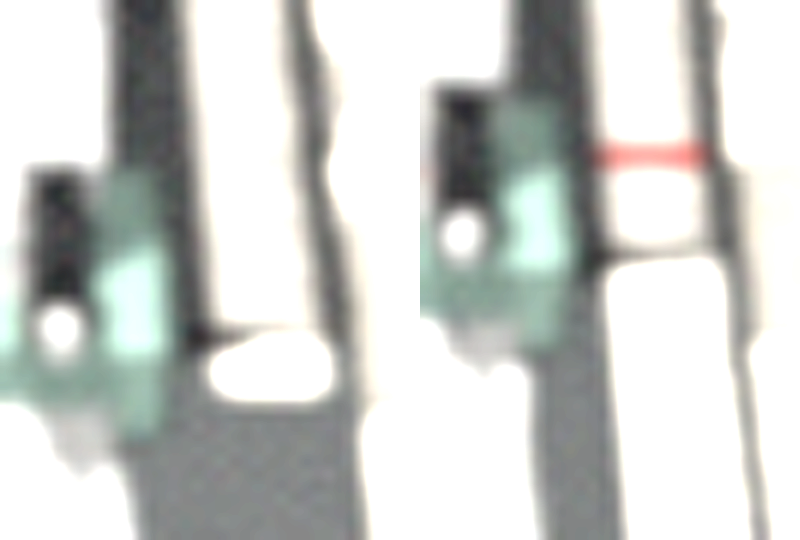

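```bash
python3 - <<'E'
from h import *
b=np.array([.5633,-.0240]);th=np.deg2rad(-7.15);Rb=np.array([[np.cos(th),-np.sin(th)],[np.sin(th),np.cos(th)]])
B=lambda p:(Rb.T@(p[:2]-b)*1000).round(1)
c=load('side10')
col=c['color'].astype(int)
for u in range(362,376): print(u,col[217:236,u].sum(-1).tolist())
r=(col[...,2]-col[...,1])
w=np.clip(r[216:230,364:376]-15,0,None);print(w.sum(1))
vv=(w.sum(1)*np.arange(216,230)).sum()/w.sum();uu=(w.sum(0)*np.arange(364,376)).sum()/w.sum();print(uu,vv,B(onz(c,uu,vv,.0425)))
for v in(230,230.5,231,231.5): print(v,B(onz(c,367,v,.0475)))
print('bandtop',B(onz(load('top0'),321.6,170.3,.0425)))
E
```

```text
362 [96, 99, 103, 103, 107, 102, 119, 134, 152, 153, 165, 177, 182, 198, 193, 170, 153, 155, 155]
363 [119, 111, 110, 114, 96, 98, 95, 101, 111, 107, 103, 117, 121, 118, 107, 102, 115, 142, 146]
364 [205, 198, 193, 187, 165, 132, 116, 139, 137, 137, 129, 119, 100, 90, 72, 92, 132, 149, 164]
365 [303, 305, 298, 287, 253, 197, 176, 218, 236, 225, 218, 206, 184, 138, 102, 181, 251, 268, 262]
366 [358, 356, 353, 347, 312, 238, 235, 289, 320, 313, 309, 303, 275, 207, 166, 299, 421, 448, 442]
367 [362, 368, 367, 363, 332, 261, 260, 326, 358, 358, 356, 356, 328, 246, 209, 381, 553, 609, 604]
368 [355, 364, 370, 367, 339, 265, 270, 333, 364, 364, 359, 367, 344, 272, 230, 422, 616, 672, 672]
369 [347, 357, 367, 369, 337, 265, 269, 339, 365, 358, 349, 358, 344, 280, 257, 443, 635, 680, 679]
370 [338, 342, 351, 358, 332, 264, 260, 333, 362, 352, 336, 349, 337, 278, 273, 457, 635, 677, 679]
371 [310, 312, 322, 329, 310, 248, 246, 315, 349, 346, 335, 339, 321, 268, 275, 453, 627, 676, 677]
372 [243, 245, 253, 262, 251, 212, 217, 279, 323, 326, 310, 319, 296, 256, 291, 447, 599, 666, 671]
373 [152, 163, 168, 168, 169, 153, 166, 207, 247, 250, 251, 256, 245, 231, 297, 427, 541, 619, 626]
374 [179, 165, 168, 162, 155, 146, 128, 144, 154, 159, 162, 170, 173, 178, 246, 346, 419, 470, 481]
375 [351, 342, 332, 326, 313, 281, 210, 155, 137, 131, 134, 135, 125, 126, 173, 223, 259, 286, 295]
[  0   0   0   0   0   0 163 176   0   0   0   0   0   0]
369.0088495575221 222.51917404129793 [108.9  17.6]
230 [100.3 -21.7]
230.5 [100.1 -23.9]
231 [100.  -26.1]
231.5 [ 99.8 -28.3]
bandtop [109.4  15.3]
```

Request:
step_arm --pt "3 0 0" --pt "6 0 0" --pt "8 0 0" --pt "8 0 0" --pt "7 0 0" --pt "5 0 0" --pt "3 0 0" --pt "2 0 0" --pt "0 0 0" --twist '[0,0,0,0,0,0,0,0,0]'

```text
time: 11.97
position: [0.6032, -0.0157, 0.1699]
tool_rot: [0.749, 0.662, -0.0, 0.001]
ft_force: [-1.6, -2.5, 7.1]
grip_width: 0.0651
```

```bash
python3 - <<'E'
from h import *
o,M=st()
for n in('side','top'): snap(n,n+'11')
c=load('side11');a=cv2.resize(c['color'][185:245,335:385],None,fx=9,fy=9,interpolation=cv2.INTER_CUBIC)
cv2.imwrite('pics/v11.png',np.clip(2.5*a.astype(float),0,255).astype(np.uint8))
col=c['color'].astype(int)
for u in range(362,376): print(u,col[214:232,u].sum(-1).tolist(),(col[...,2]-col[...,1])[217:226,u].tolist())
E
```

```text
t 11.97 pos [603.2 -15.7 169.9] yaw_y -7.05 F [-1.6 -2.5  7.1] Mo [-0.55  0.26 -0.04] w 65.1
362 [105, 112, 116, 122, 137, 136, 137, 124, 108, 106, 122, 134, 148, 147, 148, 160, 159, 153] [-3, -5, -5, -7, -6, -6, -3, -2, -2]
363 [148, 141, 125, 117, 111, 113, 105, 85, 67, 97, 125, 149, 159, 157, 154, 151, 152, 157] [-1, 0, -1, -2, -1, -1, -1, 0, -1]
364 [228, 227, 210, 205, 199, 193, 171, 121, 87, 148, 223, 243, 236, 220, 200, 188, 189, 184] [1, 3, 3, 2, 0, 4, 3, 1, 1]
365 [316, 306, 307, 303, 300, 295, 266, 184, 134, 253, 382, 428, 413, 397, 380, 371, 360, 336] [4, 2, 3, 2, 2, 6, 6, 5, 4]
366 [360, 352, 355, 352, 356, 346, 318, 212, 174, 352, 527, 594, 592, 583, 576, 572, 560, 531] [4, 4, 4, 1, 3, 9, 10, 7, 8]
367 [363, 362, 358, 361, 369, 365, 328, 227, 195, 403, 605, 667, 670, 663, 663, 665, 659, 646] [4, 4, 3, 4, 3, 12, 12, 9, 5]
368 [354, 353, 346, 354, 368, 366, 329, 240, 209, 415, 623, 677, 675, 670, 675, 676, 676, 673] [4, 3, 4, 4, 2, 19, 16, 11, 4]
369 [347, 336, 335, 347, 360, 364, 333, 250, 232, 423, 619, 677, 664, 653, 665, 675, 676, 677] [4, 3, 4, 3, 7, 26, 25, 12, 4]
370 [320, 329, 327, 337, 341, 352, 327, 264, 249, 437, 615, 674, 661, 636, 654, 666, 671, 668] [3, 4, 2, 3, 13, 48, 41, 17, 4]
371 [284, 298, 299, 309, 312, 316, 301, 270, 274, 425, 589, 661, 657, 627, 640, 646, 652, 650] [2, 3, 3, 4, 25, 70, 57, 22, 5]
372 [209, 231, 235, 240, 245, 254, 247, 240, 262, 382, 521, 614, 619, 589, 599, 597, 606, 604] [3, 2, 1, 4, 32, 74, 55, 21, 8]
373 [149, 153, 149, 161, 160, 174, 172, 177, 206, 287, 393, 467, 481, 473, 485, 479, 491, 506] [1, 0, -1, 3, 25, 54, 39, 13, 5]
374 [252, 191, 149, 135, 123, 123, 122, 126, 152, 197, 243, 281, 296, 303, 327, 320, 333, 357] [1, 0, 0, 0, 10, 18, 15, 5, 3]
375 [390, 286, 222, 209, 192, 187, 182, 179, 185, 180, 181, 182, 189, 197, 205, 204, 213, 220] [2, 2, 1, 1, 1, 2, 1, 0, -1]
```

View pics/v11.png

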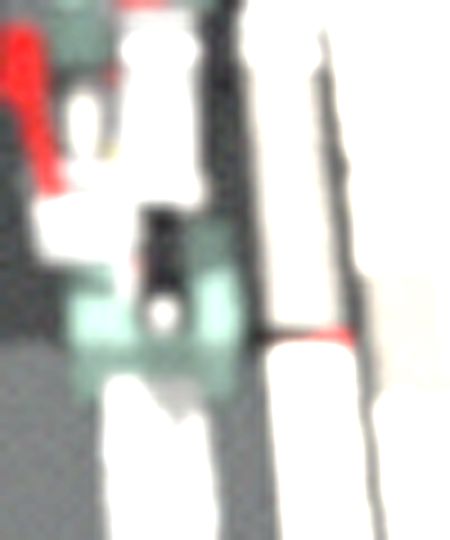

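```bash
python3 - <<'E'
from h import *
b=np.array([.5633,-.0240]);th=np.deg2rad(-7.15);Rb=np.array([[np.cos(th),-np.sin(th)],[np.sin(th),np.cos(th)]])
B=lambda p:(Rb.T@(p[:2]-b)*1000).round(1)
def sub(col,u,v0,v1,w):  # intensity-weighted centroid
    r=w[v0:v1,u].astype(float); return (r*np.arange(v0,v1)).sum()/r.sum()
for t in('side0','side10','side11'):
    c=load(t);col=c['color'].astype(int);rd=np.clip(col[...,2]-col[...,1]-8,0,None)
    us=(370,371,372,373) if t=='side11' else (366,367,368,369,370,371,372)
    print(t,'band',[ (u,round(sub(col,u,218,228,rd),2),B(onz(c,u,sub(col,u,218,228,rd),.0425))[1]) for u in us if rd[218:228,u].sum()>20])
for t,v0 in(('side10',227),('side11',218)):
    c=load(t);s=c['color'].astype(int).sum(-1)
    for u in(363,364,365,366):
        seg=s[v0:v0+8,u].astype(float)
        base=np.interp(np.arange(8),[0,7],[seg[0],seg[7]]);w=np.clip(base-seg,0,None)
        v=(w*np.arange(v0,v0+8)).sum()/w.sum();k=seg.argmin();f=np.polyfit([-1,0,1],seg[k-1:k+2],2);vp=v0+k-f[1]/2/f[0]
        print(t,u,round(v,2),round(vp,2),B(onz(c,u,v,.0475)),B(onz(c,u,vp,.0475)))
E
```

```text
side0 band [(366, np.float64(222.51), np.float64(17.8)), (367, np.float64(222.54), np.float64(17.6)), (368, np.float64(222.54), np.float64(17.6)), (369, np.float64(222.53), np.float64(17.6)), (370, np.float64(222.53), np.float64(17.5)), (371, np.float64(222.52), np.float64(17.5)), (372, np.float64(222.5), np.float64(17.6))]
side10 band [(366, np.float64(222.57), np.float64(17.5)), (367, np.float64(222.54), np.float64(17.6)), (368, np.float64(222.55), np.float64(17.5)), (369, np.float64(222.53), np.float64(17.6)), (370, np.float64(222.54), np.float64(17.5)), (371, np.float64(222.54), np.float64(17.5)), (372, np.float64(222.51), np.float64(17.6))]
side11 band [(370, np.float64(222.53), np.float64(17.5)), (371, np.float64(222.42), np.float64(18.0)), (372, np.float64(222.33), np.float64(18.4)), (373, np.float64(222.24), np.float64(18.8))]
side10 363 232.0 231.78 [ 88.1 -30.3] [ 88.1 -29.4]
side10 364 230.67 230.97 [ 91.3 -24.5] [ 91.2 -25.9]
side10 365 230.59 230.81 [ 94.3 -24.2] [ 94.2 -25.2]
side10 366 230.56 230.74 [ 97.2 -24.1] [ 97.1 -24.9]
side11 363 221.96 221.88 [90.5 14.6] [90.6 15. ]
side11 364 221.73 221.86 [93.6 15.6] [93.6 15. ]
side11 365 221.72 221.8 [96.6 15.6] [96.6 15.3]
side11 366 221.62 221.68 [99.6 16. ] [99.6 15.8]
```

The pointer crosses the red band at about pixel (365,221.7). It reads about 2 mm short of the band's middle, so I'll nudge it on and then look again.

Request:
step_arm --pt "1 0 0" --pt "0.8 0 0" --pt "0 0 0" --pt "0 0 0" --pt "0 0 0" --twist '[0,0,0,0,0]'

```text
time: 12.48
position: [0.6033, -0.0144, 0.1699]
tool_rot: [0.749, 0.662, -0.0, 0.001]
ft_force: [-1.2, -3.7, 5.2]
grip_width: 0.065
```

```bash
cat > ptr.py <<'E'
from h import *
import sys
b=np.array([.5633,-.0240]);th=np.deg2rad(-7.15);Rb=np.array([[np.cos(th),-np.sin(th)],[np.sin(th),np.cos(th)]])
B=lambda p:(Rb.T@(p[:2]-b)*1000).round(1)
def ptr(t,v0=218):
    c=load(t);s=c['color'].astype(int).sum(-1)
    for u in(364,365,366):
        seg=s[v0:v0+8,u].astype(float)
        k=seg.argmin();f=np.polyfit([-1,0,1],seg[k-1:k+2],2);vp=v0+k-f[1]/2/f[0]
        print(t,u,round(vp,2),B(onz(c,u,vp,.0475)),'band 17.55')
if __name__=='__main__':
    t=sys.argv[1];st();c=snap('side',t);ptr(t)
    a=cv2.resize(c['color'][165:245,320:390],None,fx=7,fy=7,interpolation=cv2.INTER_CUBIC)
    cv2.imwrite(f'pics/{t}z.png',np.clip(1.8*a.astype(float),0,255).astype(np.uint8))
E
python3 ptr.py side12
```

```text
t 12.48 pos [603.3 -14.4 169.9] yaw_y -7.06 F [-1.2 -3.7  5.2] Mo [-0.76  0.28  0.04] w 65.0
side12 364 221.74 [93.6 15.5] band 17.55
side12 365 221.74 [96.6 15.5] band 17.55
side12 366 221.65 [99.6 15.9] band 17.55
```

View pics/side12z.png

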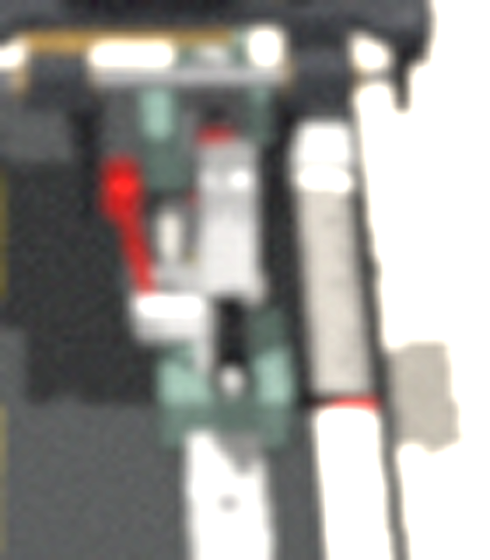

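Request:
step_arm --pt "1 0 0" --pt "0.5 0 0" --pt "0 0 0" --pt "0 0 0" --pt "0 0 0" --twist '[0,0,0,0,0]'

```text
time: 12.95
position: [0.6035, -0.013, 0.1699]
tool_rot: [0.749, 0.662, -0.001, 0.001]
ft_force: [-0.4, -5.0, 5.8]
grip_width: 0.0652
```

```bash
python3 ptr.py side13
```

```text
t 12.95 pos [603.5 -13.  169.9] yaw_y -7.07 F [-0.4 -5.   5.8] Mo [-0.75  0.24  0.05] w 65.2
side13 364 221.5 [93.6 16.7] band 17.55
side13 365 221.46 [96.6 16.8] band 17.55
side13 366 221.23 [99.7 17.8] band 17.55
```

Request:
step_arm --pt "0 0.7 0" --pt "0 0.8 0" --pt "0 0 0" --pt "0 0 0" --twist '[0,0,0,0]' --jaw 61 --force 20

```text
time: 13.33
position: [0.6047, -0.0119, 0.1691]
tool_rot: [0.75, 0.662, 0.0, -0.0]
ft_force: [0.4, 0.3, 0.5]
grip_width: 0.0609
```

```bash
python3 ptr.py side14
```

```text
t 13.33 pos [604.7 -11.9 169.1] yaw_y -7.1 F [0.4 0.3 0.5] Mo [-0.1   0.08  0.  ] w 60.9
side14 364 221.69 [93.6 15.8] band 17.55
side14 365 221.76 [96.6 15.4] band 17.55
side14 366 221.62 [99.6 16. ] band 17.55
```

View pics/side14z.png

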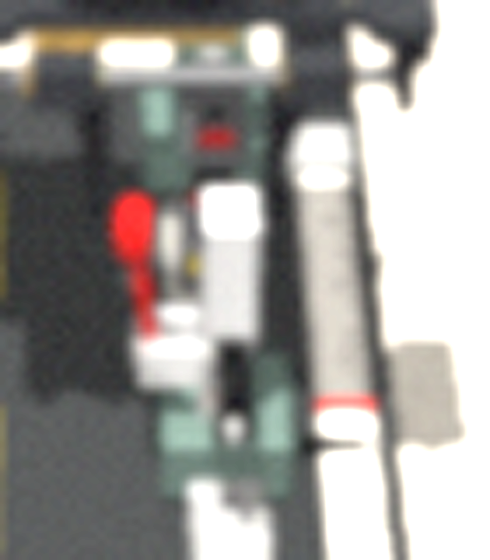

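The leg slipped out: the jaw stopped at its 61 mm target, so the squeeze vanished and the spring took the leg home. The lever is still open. I'll go back, take the leg again, and this time leave the jaw target well below the object so the grip force always acts.

Request:
step_arm --pt "0 0 0" --pt "0 0 0" --pt "0 0 0" --pt "0 0 0" --pt "-10 0 0" --pt "-20 0 0" --pt "-25 0 0" --pt "-25 0 0" --pt "-25 0 0" --pt "-25 0 0" --pt "-20 0 0" --pt "-11 0.8 0" --pt "-5 0 0" --pt "0 0 0" --pt "0 0 0" --twist '[0,0,0,0,0,0,0,0,0,0,0,0,0,0,0]' --jaw 87

```text
time: 14.63
position: [0.5849, -0.1764, 0.1694]
tool_rot: [0.75, 0.662, 0.0, -0.0]
ft_force: [-0.1, -0.9, -0.9]
grip_width: 0.087
```

```bash
python3 - <<'E'
from h import *
st()
for n in('side','top'): snap(n,n+'15')
a=cv2.resize(load('side15')['color'][170:280,300:400],None,fx=5,fy=5,interpolation=cv2.INTER_CUBIC)
cv2.imwrite('pics/v15.png',np.clip(1.8*a.astype(float),0,255).astype(np.uint8))
a=cv2.resize(load('top15')['color'][145:245,235:400],None,fx=4,fy=4,interpolation=cv2.INTER_CUBIC)
cv2.imwrite('pics/v15t.png',np.clip(2.*a,0,255).astype(np.uint8))
c=load('top15');S=8;x0,x1,y0,y1=268,302,168,194
im=cv2.resize(c['color'][y0:y1,x0:x1],None,fx=S,fy=S,interpolation=cv2.INTER_CUBIC)
m=(im[...,2].astype(int)-im[...,1]>40).astype(np.uint8)
cs,_=cv2.findContours(m,0,1);k=max(cs,key=cv2.contourArea)
px=(k[:,0]+.5)/S-.5+[x0,y0]
print(cv2.minAreaRect(np.array([onz(c,*p,.116)[:2]*1000 for p in px]).astype(np.float32)))
E
```

```text
t 14.63 pos [ 584.9 -176.4  169.4] yaw_y -7.1 F [-0.1 -0.9 -0.9] Mo [-0.09  0.11  0.  ] w 87.0
((632.7201538085938, 76.35057067871094), (12.838618278503418, 16.29659652709961), 84.8814468383789)
```

View pics/v15.png

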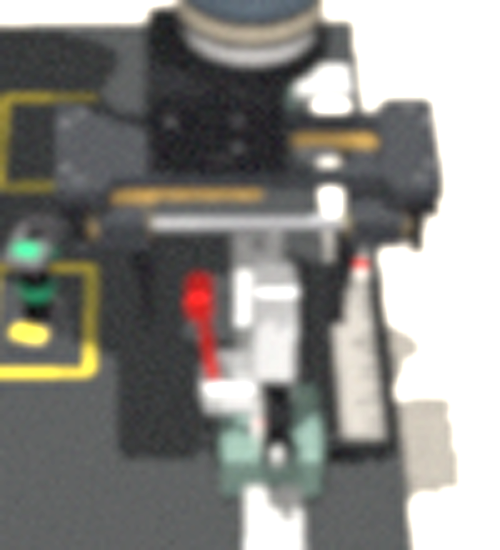

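View pics/v15t.png

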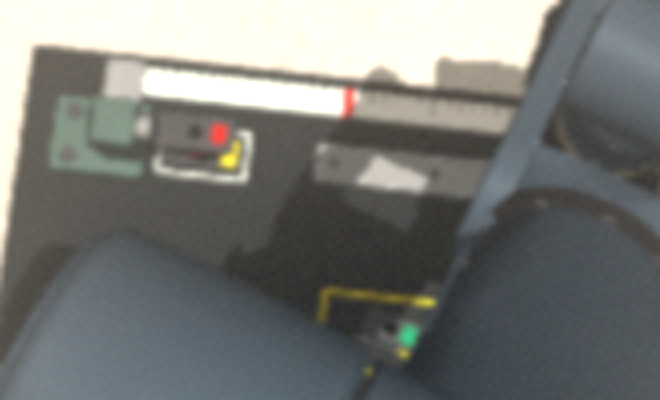

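Request:
step_arm --pt "0 0 0" --pt "0 0 0" --pt "0 0 0" --pt "0 0 0" --pt "0 0 0" --pt "0 0 0" --pt "0 0 0" --twist '[0,0,0,0,0,0,0]' --jaw 30 --force 4

```text
time: 15.32
position: [0.5852, -0.1768, 0.1696]
tool_rot: [0.749, 0.662, 0.0, -0.0]
ft_force: [1.1, 1.0, 0.7]
grip_width: 0.0605
```

Request:
step_arm --pt "0 0 0" --pt "0 0 0" --pt "0 0 0" --twist '[0,0,0]' --force 6.5

```text
time: 15.57
position: [0.5852, -0.1768, 0.1696]
tool_rot: [0.749, 0.662, 0.0, 0.0]
ft_force: [1.6, 0.9, -0.2]
grip_width: 0.0605
```

Request:
step_arm --pt "3 0 0" --pt "6 0 0" --pt "9 0 0" --pt "9 0 0" --pt "9 0 0" --pt "9 0 0" --pt "9 0 0" --pt "9 0 0" --pt "9 0 0" --pt "9 0 0" --pt "9 0 0" --pt "9 0 0" --pt "9 0 0" --pt "9 0 0" --pt "9 0 0" --pt "9 0 0" --pt "9 0 0" --pt "9 0 0" --pt "6 0 0" --pt "3 0 0" --twist '[0,0,0,0,0,0,0,0,0,0,0,0,0,0,0,0,0,0,0,0]'

```text
time: 17.23
position: [0.6054, -0.0152, 0.1696]
tool_rot: [0.749, 0.662, 0.0, 0.0]
ft_force: [2.6, -4.8, -3.2]
grip_width: 0.0603
```

Request:
step_arm --pt "2 0 0" --pt "1.5 0 0" --pt "0 0 0" --pt "0 0 0" --twist '[0,0,0,0]'

```text
time: 17.57
position: [0.6057, -0.0126, 0.1696]
tool_rot: [0.749, 0.662, 0.0, 0.0]
ft_force: [2.0, -3.1, -2.3]
grip_width: 0.0602
```

```bash
python3 ptr.py side16
```

```text
t 17.57 pos [605.7 -12.6 169.6] yaw_y -7.09 F [ 2.  -3.1 -2.3] Mo [-0.68 -0.31 -0.03] w 60.2
side16 364 221.14 [93.7 18.3] band 17.55
side16 365 221.17 [96.7 18.2] band 17.55
side16 366 221.07 [99.7 18.6] band 17.55
```

View pics/side16z.png

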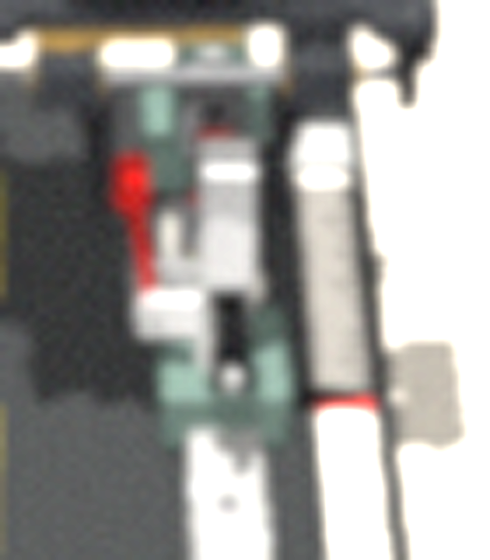

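Request:
step_arm --pt "0 0.5 0" --pt "0 0.5 0" --pt "0 0.5 0" --pt "0 0 0" --twist '[0,0,0,0]' --force 10

```text
time: 17.95
position: [0.6063, -0.0129, 0.1697]
tool_rot: [0.749, 0.662, -0.001, -0.001]
ft_force: [1.2, -3.3, 0.8]
grip_width: 0.0587
```

```bash
python3 ptr.py side17
```

```text
t 17.95 pos [606.3 -12.9 169.7] yaw_y -7.09 F [ 1.2 -3.3  0.8] Mo [-0.6   0.31 -0.04] w 58.7
side17 364 221.42 [93.7 17. ] band 17.55
side17 365 221.28 [96.7 17.6] band 17.55
side17 366 221.13 [99.7 18.3] band 17.55
```

Request:
step_arm --pt "0 0.5 0" --pt "0 0.5 0" --pt "0 0.5 0" --pt "0 0.5 0" --pt "0 0 0" --pt "0 0 0" --twist '[0,0,0,0,0,0]' --force 12

```text
time: 18.5
position: [0.6103, -0.0135, 0.1696]
tool_rot: [0.75, 0.662, 0.001, 0.001]
ft_force: [4.0, -3.4, -1.7]
grip_width: 0.0507
```

```bash
python3 ptr.py side18
```

```text
t 18.5 pos [610.3 -13.5 169.6] yaw_y -7.13 F [ 4.  -3.4 -1.7] Mo [-0.68 -0.23 -0.08] w 50.7
side18 364 221.16 [93.7 18.2] band 17.55
side18 365 221.2 [96.7 18. ] band 17.55
side18 366 221.13 [99.7 18.3] band 17.55
```

Request:
step_arm --pt "0 0.7 0" --pt "0 0.7 0" --pt "0 0.7 0" --pt "0 0.7 0" --pt "0 0.7 0" --pt "0 0 0" --pt "0 0 0" --twist '[0,0,0,0,0,0,0]' --force 14

```text
time: 19.13
position: [0.6142, -0.0139, 0.1696]
tool_rot: [0.75, 0.662, 0.001, 0.001]
ft_force: [5.3, -3.7, -2.4]
grip_width: 0.0429
```

```bash
python3 ptr.py side19
```

```text
t 19.13 pos [614.2 -13.9 169.6] yaw_y -7.12 F [ 5.3 -3.7 -2.4] Mo [-0.71 -0.42 -0.05] w 42.9
side19 364 221.21 [93.7 18. ] band 17.55
side19 365 221.25 [96.7 17.8] band 17.55
side19 366 221.15 [99.7 18.2] band 17.55
```

Request:
step_arm --pt "0 0.7 0" --pt "0 0.7 0" --pt "0 0.7 0" --pt "0 0.7 0" --pt "0 0 0" --pt "0 0 0" --pt "0 0 0" --twist '[0,0,0,0,0,0,0]' --force 20

```text
time: 19.77
position: [0.6161, -0.0142, 0.1696]
tool_rot: [0.75, 0.662, 0.001, 0.001]
ft_force: [4.4, -3.5, -3.2]
grip_width: 0.0391
```

```bash
python3 ptr.py side20
```

```text
t 19.77 pos [616.1 -14.2 169.6] yaw_y -7.11 F [ 4.4 -3.5 -3.2] Mo [-0.73 -0.74 -0.08] w 39.1
side20 364 221.18 [93.7 18.1] band 17.55
side20 365 221.2 [96.7 18. ] band 17.55
side20 366 221.16 [99.7 18.2] band 17.55
```

View pics/side20z.png

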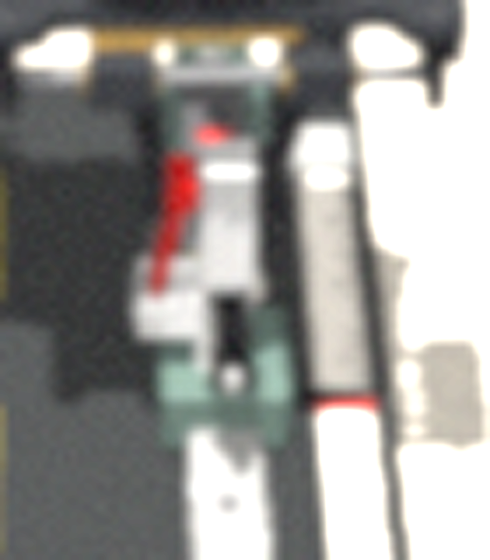

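Request:
step_arm --pt "0 0.7 0" --pt "0 0.6 0" --pt "0 0 0" --pt "0 0 0" --pt "0 0 0" --twist '[0,0,0,0,0]' --force 24

```text
time: 20.23
position: [0.6162, -0.0142, 0.1696]
tool_rot: [0.749, 0.662, -0.0, -0.0]
ft_force: [0.7, -4.8, -1.0]
grip_width: 0.0392
```

```bash
python3 ptr.py side21; python3 - <<'E'
from h import *
c=snap('top','top21');S=8;x0,x1,y0,y1=268,302,168,194
im=cv2.resize(c['color'][y0:y1,x0:x1],None,fx=S,fy=S,interpolation=cv2.INTER_CUBIC)
m=(im[...,2].astype(int)-im[...,1]>25).astype(np.uint8)
cs,_=cv2.findContours(m,0,1)
for k in cs:
  if cv2.contourArea(k)>200:
    px=(k[:,0]+.5)/S-.5+[x0,y0]
    print(cv2.minAreaRect(np.array([onz(c,*p,.116)[:2]*1000 for p in px]).astype(np.float32)))
cv2.imwrite('pics/v21t.png',np.clip(2.*cv2.resize(c['color'][145:225,235:350],None,fx=6,fy=6,interpolation=cv2.INTER_CUBIC),0,255).astype(np.uint8))
E
```

```text
t 20.23 pos [616.2 -14.2 169.6] yaw_y -7.09 F [ 0.7 -4.8 -1. ] Mo [-0.85 -0.42 -0.1 ] w 39.2
side21 364 221.25 [93.7 17.8] band 17.55
side21 365 221.21 [96.7 18. ] band 17.55
side21 366 221.13 [99.7 18.3] band 17.55
```

View pics/v21t.png

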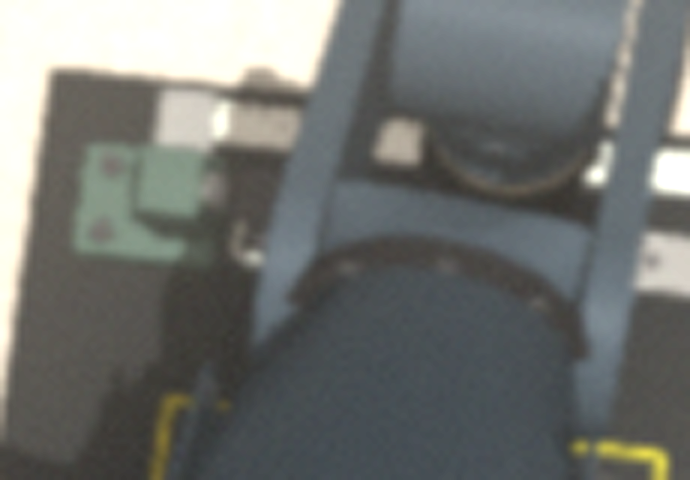

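```bash
python3 - <<'E'
from h import *
for t in('side5','side21'):
    c=load(t);col=c['color'].astype(int);r=np.clip(col[...,2]-col[...,1]-20,0,None)[178:190,344:358]
    v,u=np.mgrid[178:190,344:358];print(t,(r*u).sum()/r.sum(),(r*v).sum()/r.sum())
st();print(robot.hand_in());st()
E
```

```text
side5 350.45122985581 184.16454622561494
side21 347.5887353878852 186.01700318809776
t 20.33 pos [616.3 -14.2 169.6] yaw_y -7.09 F [ 0.6 -4.7 -0.1] Mo [-0.85 -0.43 -0.01] w 39.4
the job is handed in; nothing more can be done
None
the job is handed in; nothing more can be done
```

I handed the job in at 20.3 s, with the leg and the closed lever still in the grip at 24 N. One last check, on the gauge's position, did not agree.

**What I did**
- **Gauge:** I slid the red-ringed gauge into the white outline. The top view put it about 1 mm from the outline's centre, and it read the same after the first leg attempt.
- **First leg attempt:** I brought the leg to the red band with the lever open. When I started closing the lever, the jaw stopped at its target width, the squeeze vanished, and the spring pulled the leg home. The lever was still open and the gauge had not moved.
- **Second leg attempt:** I gripped the leg again, brought it back to the band, and raised the grip force in steps while the hand followed. This closed the lever without losing the leg.

**Last checks**
- **Pointer:** it read about 0.5 mm past the middle of the red band, against a limit of 4.5 mm. My camera reading there is good to about 1–2 mm.
- **Lever:** the finger opening was 39.2–39.4 mm, and closed is 40 mm. The side view before the last small nudge showed the lever lying against the leg.
- **Grip:** both sides were held, with almost no sideways force left on the wrist.
- **Gauge:** the arm hid it from the top camera at the end. My final side-view colour check gave a shift of about 3 px to the left and 2 px down, which disagrees with "unmoved". The red lever end lies at the edge of that search window and probably caused it. By eye, in the last side picture I viewed, the gauge's red patch sat where it was before, at about (350,184). I did not resolve this with a cleaner measurement before handing in.

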